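Check two slide rails and tag the one that binds

TASK

Two identical slide rails lie on the bench with their carriages at the end nearest the robot; one of them binds part-way, and it is not known which. Push each carriage away from the robot along its rail by its upright post as far as it will go and leave it there; then slip the loose white collar over the post of the carriage that stopped short, so that it lies flat on that carriage, and let go.

Things in the scene. Friction and masses are not known exactly. Their poses are not given: they have to be found in the camera images.
- carriage_a (a joint): m, travel of carriage A along its rail from home (0 = home, at the end nearest the robot; starts at 0 to 0.012). A free carriage goes to 0.108, where it meets the far end block; the binding one stops solid at about 0.05. Which of A and B binds is not told. A carriage stays where it is left; about 1.5 N moves it.
- post_a (a point): point 48 mm above the bench on the axis of the upright steel post of carriage A (moves with it). Post: round, 14 mm diameter, from the carriage's top (28 mm above the bench) to 68 mm, with a foot flange 20 mm wide, 5 mm high. x axis: direction of travel away from home, level, within 15 degrees of the world x axis; z up. Fingers 34 mm or more above the bench clear all of the rail but the post.
- carriage_b (a joint): the same for carriage B on the other, identical rail.
- post_b (a point): the same for carriage B. Each carriage is a grey plate 56 mm long (along travel) by 50 mm wide; each rail has an aluminium base fixed to the bench, 204 x 64 mm, with two steel guide rods and black end blocks 30 mm high.
- collar_mid (a point): centre, half-way up, of the loose white plastic collar, a plain ring 46 mm outside diameter, 34 mm hole, 24 mm high, 40 g; it lies flat on the bench between the rails (centre 12 mm above the bench), z axis up. Flat on a carriage round its post, its centre is 40 mm above the bench.
Mind the look-alikes: they are no part of the job. Leave any green look-alike of the part that bears collar_mid alone.

How it is judged:
By the outcome, as a careful person would: the job done as asked, in the order asked, and still so for the second after the job is handed in, with the robot touching nothing.
It also fails if it takes over 64 s, if anything falls off the work surface, if the arm or the gripper's body presses on something with over 40 N, if the wrist force passes 120 N, or if a joint passes its speed limit or range.

ROBOT

A 6-joint arm with a two-finger parallel gripper is mounted at the origin on a cart in front of the work surface, level with it; the furniture and walls round the work are solid. World frame = base frame: x ahead of the robot, y to its left, z up, the work surface at z = 0. Lengths are in m, angles in rad, forces in N, time in s.
With the tool pointing down it reaches from about 0.375 to 0.9 m from the base axis. Payload 3.1 kg.
Tool frame: the origin (TCP) lies at the very end of the fingers, on their centre line; the grasp point (between the pads) lies 19 mm behind it; z points along the fingers, y is the direction in which the jaws open and shut (so a half turn about z gives the same grasp; the last joint's range is limited). The gripper opens to 87 mm and grips with 3 to 60 N. Pads are 19 mm wide; open, the fingers measure 117 mm over their backs; the gripper's body (75 mm by 190 mm) begins 51 mm behind the grasp point.
Start: joints at [1.117, 0.527, 1.433, -0, 1.181, -0.178], TCP at [0.17, 0.602, 0.223] pointing down, gripper open.
Joint ranges: [-3.08, 3.08], [-0.75, 2.2], [0.22, 2.44], [-1.43, 4.57], [0, 2.65], [-2.85, 2.85]. Speed limits (rad/s): [2.79, 2.79, 3.14, 3.14, 3.14, 3.14].

INTERFACE

Orientations are given as a unit quaternion [x, y, z, w].
In Python, from rig import robot gives the robot as it stands. The module is installed in compiled form; this text tells all that it offers.
- The arm moves only by the tool carry_out, never from a script. Its argument "series" is a list of rows, each a list of 7 numbers: the shift along the tool's x, y, z in mm, then the turn, a rotation vector about the tool's x, y, z in degrees, then the gripper command: -1 is shut, 1 is fully open, values between are in proportion. In form: [[tx, ty, tz, rx, ry, rz, claw], ...]. A call has 1 to 8 rows; each row is the pose to reach, as a shift and turn from the pose measured when the call began, along the tool's axes at that moment; what a row does not reach only later rows make up. A row lasts 1/8 s, in which the tool goes at most 62.5 mm and 10.7 degrees, less where a joint would pass 70% of its speed; a pose out of reach is approached as far as the arm can. A call with a gripper value outside its range is refused whole. The fingers move at their own pace and stop on an object; "force" is the grip in N (left out, the last holds). Time passes only in rows, so rows that repeat a pose let the fingers close. It gives the time, the measured TCP pose, the force and the opening at its end, in the units of the state.
- robot.get_obs(): the state, without advancing time (a new reading comes with each control period).
- robot.camera(name): name is "scene" or "side" or "wrist"; returns a dict with "pixels" (480x640x3 uint8, red, green, blue), "fx", "fy", "cx", "cy" (pixels), "k1" (the pictures are not rectified: a ray, as slopes to the right and down, at radius r is drawn at 1 + k1 r^2 times it, then the intrinsics apply), "position" and "attitude" of the camera in the world. Camera axes: x right, y down, z forward; pixel columns grow to the right and rows downward; lengths in m; the calibration is good to about 2 mm. A picture is of the moment at which its call begins. There is no depth.
- robot.hand_in(): hands the job in, once; it reports no verdict.
The state is a dict: "time": time; "q": joint angles; "joint_velocities": joint speeds; "joint_torque": joint torques, N m; "position": TCP position; "tool_rot": TCP orientation; "ft_force": force on the tool from outside, world axes, zero at the start; "moment": the same for the moment, N m; "grip_width": finger opening in m.
Only numpy, scipy, OpenCV 4.12 (cv2) and the standard library are available. Lean on these libraries where they do the work, as an engineer would, in place of code of your own. Each camera call takes 0.05 s, during which the arm holds its last target.

## Working session

There is one attempt and no reset: what is moved stays moved. The work goes in short steps, Python scripts to look and compute and a tool call to move; the robot and the scene stay as the last step left them, time stands still between calls to the robot, and variables do not carry over. Pictures are saved under pics/ and viewed, and the job is handed in when it is done.

Besides the shell and the picture viewer there is one more tool, called after ">>>" as a command line: name --pt "numbers of a row" for each row, then --argument value for the rest. carry_out: Moves the arm, as the interface text tells. Its arguments: {"type":"object","properties":{"series":{"type":"array"},"force":{"type":"number"}},"required":["series"]}

```bash
mkdir -p pics
cat > h.py <<'E'
from rig import robot
import numpy as np, cv2
from scipy.spatial.transform import Rotation as R
def att(c):
    a=np.array(c["attitude"],float)
    return a if a.shape==(3,3) else R.from_quat(a).as_matrix()
def snap(n,f):
    c=robot.camera(n); cv2.imwrite("pics/"+f,cv2.cvtColor(c["pixels"],cv2.COLOR_RGB2BGR)); 
    import pickle; pickle.dump(c,open("pics/"+f+".pkl","wb")); return c
def load(f):
    import pickle; return pickle.load(open("pics/"+f+".pkl","rb"))
def ray(c,u,v):
    xd=(u-c["cx"])/c["fx"]; yd=(v-c["cy"])/c["fy"]; x,y=xd,yd
    for _ in range(30):
        s=1+c["k1"]*(x*x+y*y); x,y=xd/s,yd/s
    return att(c)@np.array([x,y,1.])
def onz(c,u,v,z):
    d=ray(c,u,v); p=np.array(c["position"]); return p+d*(z-p[2])/d[2]
def proj(c,P):
    p=att(c).T@(np.array(P)-c["position"]); x,y=p[0]/p[2],p[1]/p[2]; s=1+c["k1"]*(x*x+y*y)
    return np.array([c["cx"]+c["fx"]*x*s,c["cy"]+c["fy"]*y*s])
E
python3 - <<'E'
from h import *
for n in ["scene","side","wrist"]:
    c=snap(n,n+"0.png"); print(n,c["position"],c["attitude"],c["fx"],c["k1"])
o=robot.get_obs(); print(o)
E
```

```text
scene [ 0.07012835 -0.61890137  0.66309453] [ 0.86493626 -0.25132705  0.11681074 -0.41841992] 562.6123202148161 -0.12493425880855259
side [0.44820389 0.62863509 0.62958679] [-0.00964241  0.90918879 -0.41605502  0.01345335] 534.3382446038311 0.02351357615837864
wrist [0.09253668 0.62195568 0.38423579] [0.78853296 0.59716107 0.08784843 0.1178859 ] 393.062073112117 0.01667029312419808
{'time': 0.15, 'q': array([ 1.11750782e+00,  5.28254175e-01,  1.43358307e+00,  5.37538928e-06,
        1.18140976e+00, -1.78524306e-01]), 'joint_velocities': array([-0.00043322, -0.00293561, -0.00441465, -0.00023615, -0.00024797,
       -0.00077634]), 'joint_torque': array([-2.69760585e-04, -4.40432453e+01, -1.76842099e+01,  6.33383333e-02,
        5.52158919e-02, -7.81099993e-05]), 'position': array([0.16931475, 0.60105704, 0.22180341]), 'tool_rot': array([ 1.36951320e-01,  9.90577433e-01, -7.85470433e-04, -2.59347947e-04]), 'ft_force': array([0.49851863, 0.48988986, 0.29760469]), 'moment': array([ 0.0497626 , -0.03125359,  0.02673482]), 'grip_width': 0.08687132940049186}
```

View pics/scene0.png

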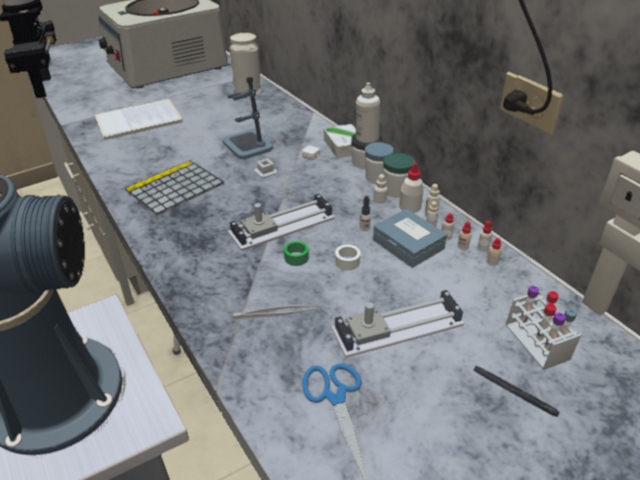

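View pics/side0.png

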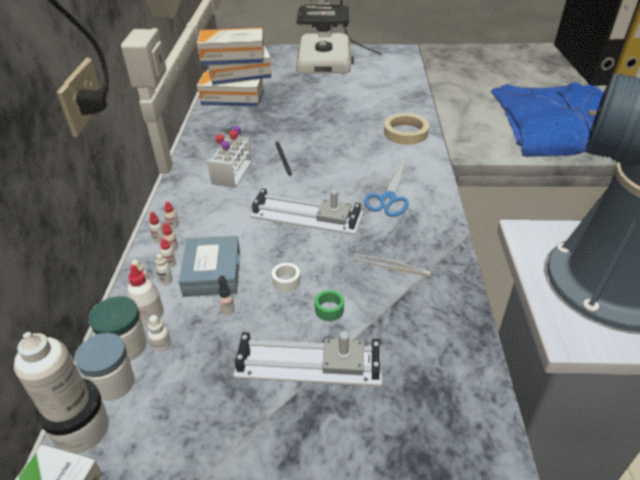

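View pics/wrist0.png

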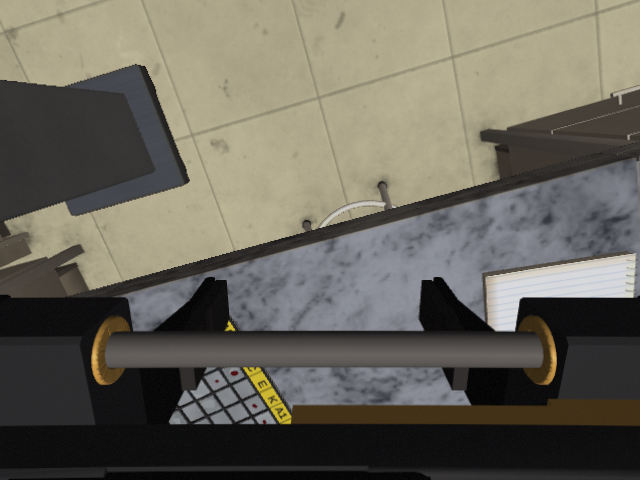

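Candidates: the white ring is at scene (347,256) / side (286,277), and the green ring is at scene (296,252) / side (329,304). The white one fits the description and the green one is the look-alike. I'll confirm with an enlarged crop.

Run:
```python
from h import *
a=cv2.imread("pics/scene0.png")[190:360,215:475]; b=cv2.imread("pics/side0.png")[180:390,220:400]
cv2.imwrite("pics/cs.png",cv2.resize(a,None,fx=3,fy=3,interpolation=cv2.INTER_CUBIC))
cv2.imwrite("pics/cd.png",cv2.resize(b,None,fx=2.8,fy=2.8,interpolation=cv2.INTER_CUBIC))
```

```text
(no output)
```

View pics/cs.png

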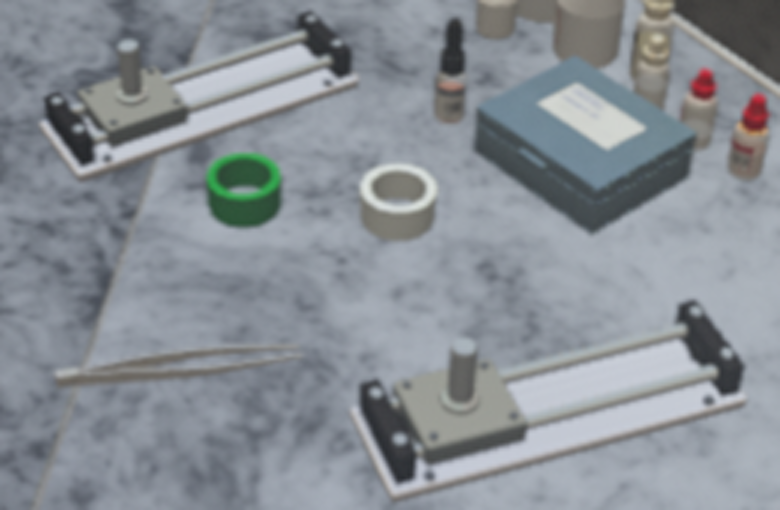

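View pics/cd.png

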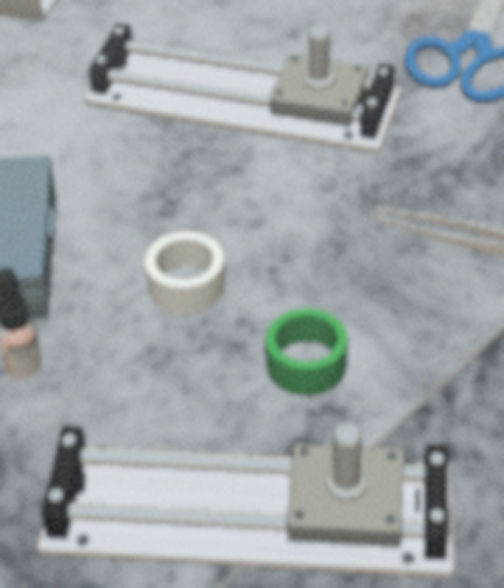

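Run:
```python
from h import *
s=load("scene0.png"); d=load("side0.png")
S=lambda u,v:(u/3+215-.33,v/3+190-.33); D=lambda u,v:(u/2.8+220-.32,v/2.8+180-.32)
def both(n,a,b,z):
    p=onz(s,*S(*a),z);q=onz(d,*D(*b),z)
    # triangulate
    P=[];A=[];
    M=np.zeros((3,3));r=np.zeros(3)
    for c,uv in((s,S(*a)),(d,D(*b))):
        e=ray(c,*uv);e/=np.linalg.norm(e);K=np.eye(3)-np.outer(e,e);M+=K;r+=K@np.array(c["position"])
    print(n,p.round(4),q.round(4),"tri",np.linalg.solve(M,r).round(4))
both("postL",(128,45),(347,432),.068)
both("postR",(463,345),(318,36),.068)
both("ring",(398,187),(185,256),.024)
both("green",(243,176),(307,337),.024)
for n,a,b,f,z in(("L scene",S(82,177),S(357,80),s,0),("L side",D(452,570),D(40,550),d,0),("R scene",S(393,497),S(745,402),s,0),("R side",D(382,145),D(88,98),d,0)):
    p=onz(f,*a,z);q=onz(f,*b,z);v=q-p;print(n,p.round(4),q.round(4),np.linalg.norm(v).round(4),np.degrees(np.arctan2(v[1],v[0])).round(2))
```

```text
postL [0.4404 0.1705 0.068 ] [0.4411 0.1723 0.068 ] tri [0.4411 0.1716 0.0671]
postR [ 0.4577 -0.1539  0.068 ] [ 0.4588 -0.1477  0.068 ] tri [ 0.4591 -0.1517  0.0653]
ring [0.5336 0.0088 0.024 ] [0.5341 0.0087 0.024 ] tri [0.5338 0.0088 0.024 ]
green [0.4611 0.0678 0.024 ] [0.4622 0.0711 0.024 ] tri [0.4622 0.0696 0.0223]
L scene [0.3904 0.1473 0.    ] [0.5928 0.1401 0.    ] 0.2025 -2.04
L side [0.3893 0.2016 0.    ] [0.593  0.1935 0.    ] 0.2039 -2.26
R scene [ 0.4069 -0.1694  0.    ] [ 0.6037 -0.219   0.    ] 0.2029 -14.13
R side [ 0.4168 -0.121   0.    ] [ 0.6159 -0.1689  0.    ] 0.2048 -13.54
```

```bash
cat >> h.py <<'E'
def plan(P,yaw,o=None):
    """TCP at P, pointing down, tool y along yaw deg (mod 180): tool-frame shift mm, rotvec deg"""
    o=o or robot.get_obs(); T=R.from_quat(o["tool_rot"]); best=None
    for k in(0,180):
        a=np.radians(yaw+k); y=np.array([np.cos(a),np.sin(a),0]); z=np.array([0,0,-1.]); x=np.cross(y,z)
        G=R.from_matrix(np.stack([x,y,z],1)); r=(T.inv()*G).as_rotvec(degrees=True)
        if best is None or np.linalg.norm(r)<np.linalg.norm(best): best=r
    print("shift",(T.inv().apply(np.array(P)-o["position"])*1000).round(1),"rot",best.round(1))
def st():
    o=robot.get_obs(); M=R.from_quat(o["tool_rot"]).as_matrix()
    print("t",round(o["time"],2),"tcp",o["position"].round(4),"ft",o["ft_force"].round(2),"grip",round(o["grip_width"],4),"q",o["q"].round(2),"yaw_y",np.degrees(np.arctan2(M[1,1],M[0,1])).round(1))
E
python3 - <<'E'
from h import *
s=load("scene0.png");d=load("side0.png")
p=onz(s,247,147,0.005);print("stand",p)
for z in(.08,.1,.12,.15): print(z,proj(s,[p[0],p[1],z]))
st(); plan([.4407,.1717,.12],-2.2); plan([.4407,.1717,.22],-2.2)
E
```

```text
stand [0.57333062 0.48602097 0.005     ]
0.08 [244.59090962 118.7273638 ]
0.1 [243.92963873 110.88616908]
0.12 [243.26045375 102.91417765]
0.15 [242.24192012  90.70688687]
t 0.15 tcp [0.1693 0.6011 0.2218] ft [0.5  0.49 0.3 ] grip 0.0869 q [ 1.12  0.53  1.43  0.    1.18 -0.18] yaw_y 74.3
shift [-377.7 -339.5  102.2] rot [-0.1  0.  76.5]
shift [-377.7 -339.6    2.2] rot [-0.1  0.  76.5]
```

>>> carry_out --pt "-47 -42 2 0 0 10 -0.1" --pt "-94 -85 2 0 0 20 -0.1" --pt "-142 -127 2 0 0 29 -0.1" --pt "-189 -170 2 0 0 38 -0.1" --pt "-236 -212 2 0 0 48 -0.1" --pt "-283 -255 2 0 0 57 -0.1" --pt "-330 -297 2 0 0 67 -0.1" --pt "-378 -340 2 0 0 76.5 -0.1" --force 8

```text
time: 1.15
position: [0.437, 0.1768, 0.2203]
tool_rot: [0.723, 0.691, -0.001, 0.0]
ft_force: [0.4, 1.0, 0.2]
grip_width: 0.0392
```

Run:
```python
from h import *
st(); plan([.4407,.1717,.11],-2.2);plan([.4407,.1717,.038],-2.2); snap("wrist","w1.png")
```

```text
t 1.15 tcp [0.437  0.1768 0.2203] ft [0.45 0.96 0.25] grip 0.0392 q [ 0.15  0.33  1.81 -0.    1.01  0.19] yaw_y -2.6
shift [ -4.8   4.  110.3] rot [-0.   0.1 -0.4]
shift [ -4.7   4.  182.3] rot [-0.   0.1 -0.4]
```

View pics/w1.png

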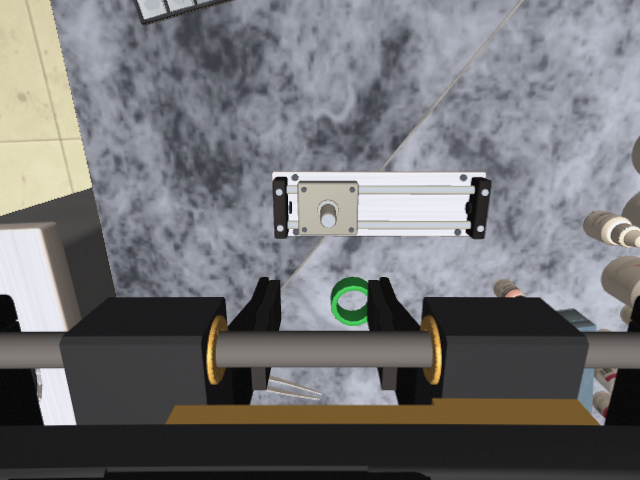

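Run:
```python
from h import *
c=load("w1.png"); print(c["position"])
print(proj(c,[.4407,.1717,.068]), onz(c,328,210,.068), onz(c,350,290,.024))
a=onz(c,280,235,.03);b=onz(c,481,231,.03);print(a,b)
```

```text
[0.44087364 0.25602544 0.38271737]
[328.04319082 220.55715033] [0.44103742 0.18066727 0.068     ] [0.45956622 0.08735387 0.024     ]
[0.39504557 0.14952336 0.03      ] [0.58287202 0.14501082 0.03      ]
```

>>> carry_out --pt "-5 4 50 0 0 0 -0.1" --pt "-5 4 100 0 0 0 -0.1" --pt "-5 4 140 0 0 0 -0.1" --pt "-5 4 165 0 0 0 -0.1" --pt "-5 4 181 0 0 0 -0.1" --pt "-5 4 181 0 0 0 -1" --pt "-5 4 181 0 0 0 -1" --pt "-5 4 181 0 0 0 -1"

```text
time: 2.2
position: [0.447, 0.1646, 0.0403]
tool_rot: [0.726, 0.688, -0.0, 0.004]
ft_force: [-1.8, 1.0, -2.0]
grip_width: 0.0168
```

Run:
```python
from h import *
st(); snap("scene","s1.png"); c=cv2.imread("pics/s1.png")[120:290,150:410]; cv2.imwrite("pics/s1c.png",cv2.resize(c,None,fx=3,fy=3))
```

```text
t 2.2 tcp [0.447  0.1646 0.0403] ft [-1.8   1.03 -2.03] grip 0.0168 q [ 0.12  0.66  1.94 -0.01  0.54  0.19] yaw_y -3.1
```

View pics/s1c.png

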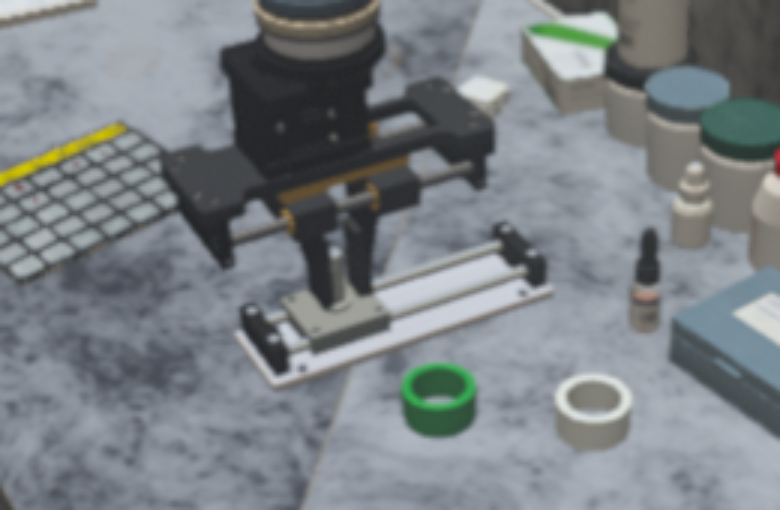

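>>> carry_out --pt "0 0 0 0 0 0 -1" --pt "0 0 0 0 0 0 -1"

```text
time: 2.5
position: [0.4472, 0.1646, 0.0403]
tool_rot: [0.726, 0.688, -0.0, 0.004]
ft_force: [-1.1, 0.5, -3.4]
grip_width: 0.0138
```

Run:
```python
from h import *
st(); snap("side","d1.png"); st();c=cv2.imread("pics/d1.png")[230:400,220:420]; cv2.imwrite("pics/d1c.png",cv2.resize(c,None,fx=3,fy=3))
```

```text
t 2.5 tcp [0.4472 0.1646 0.0403] ft [-1.09  0.45 -3.41] grip 0.0138 q [ 0.12  0.66  1.94 -0.01  0.54  0.19] yaw_y -3.1
t 2.55 tcp [0.4472 0.1646 0.0403] ft [-0.17  0.39 -3.27] grip 0.0136 q [ 0.12  0.66  1.94 -0.01  0.54  0.19] yaw_y -3.1
```

View pics/d1c.png

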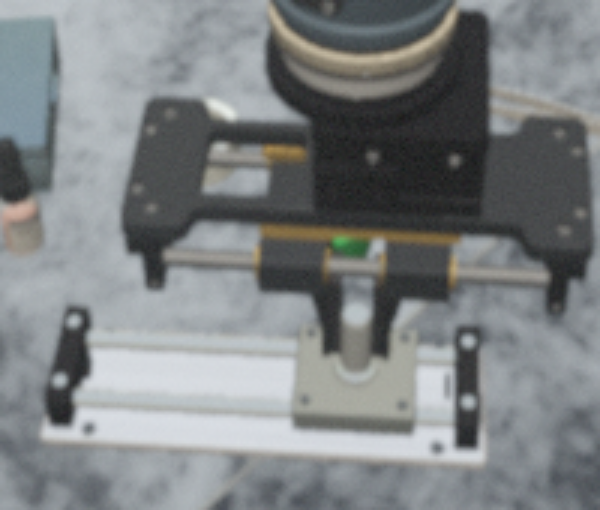

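>>> carry_out --pt "0 0 0 0 0 0 -0.5" --pt "7 0 1 0 0 1 -0.5" --pt "7 0 1 0 0 1 -1" --pt "7 0 1 0 0 1 -1" --pt "7 8 1 0 0 1 -1" --pt "7 16 1 0 0 1 -1" --pt "7 24 1 0 0 1 -1" --pt "7 32 1 0 0 1 -1"

```text
time: 3.55
position: [0.4803, 0.1703, 0.0394]
tool_rot: [0.732, 0.681, 0.0, 0.004]
ft_force: [-0.9, 5.4, 0.5]
grip_width: 0.0138
```

Run:
```python
from h import *
st()
```

```text
t 3.55 tcp [0.4803 0.1703 0.0394] ft [-0.93  5.39  0.51] grip 0.0138 q [ 0.12  0.68  1.86 -0.01  0.6   0.2 ] yaw_y -4.1
```

>>> carry_out --pt "0 5 0 0 0 -2 -1" --pt "0 10 0 0 0 -2 -1" --pt "0 15 0 0 0 -2 -1" --pt "0 20 0 0 0 -2 -1"

```text
time: 4.05
position: [0.4887, 0.169, 0.0382]
tool_rot: [0.72, 0.694, -0.009, -0.004]
ft_force: [-15.3, 7.1, 9.2]
grip_width: 0.0224
```

>>> carry_out --pt "0 2 0 0 0 0 -1" --pt "0 4 0 0 0 0 -1" --pt "0 4 0 0 0 0 -1" --force 25

```text
time: 4.42
position: [0.4839, 0.1687, 0.0376]
tool_rot: [0.72, 0.694, -0.016, -0.01]
ft_force: [-13.3, 4.1, 10.7]
grip_width: 0.013
```

Run:
```python
from h import *
st(); snap("side","d2.png"); st();c=cv2.imread("pics/d2.png")[230:400,220:420]; cv2.imwrite("pics/d2c.png",cv2.resize(c,None,fx=3,fy=3))
```

```text
t 4.42 tcp [0.4839 0.1687 0.0376] ft [-13.25   4.1   10.66] grip 0.013 q [ 0.12  0.69  1.82 -0.    0.66  0.16] yaw_y -2.1
t 4.47 tcp [0.4839 0.1688 0.0376] ft [-13.07   4.75  10.25] grip 0.0133 q [ 0.12  0.69  1.82 -0.    0.66  0.16] yaw_y -2.1
```

View pics/d2c.png

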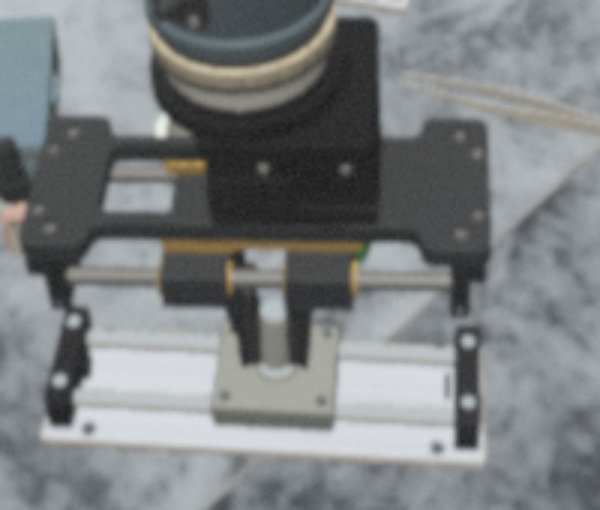

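>>> carry_out --pt "0 0 0 0 0 0 0.1" --pt "0 0 0 0 0 0 0.1" --pt "0 0 0 0 0 0 0.1" --force 8

```text
time: 4.85
position: [0.4853, 0.1683, 0.0376]
tool_rot: [0.72, 0.694, -0.015, -0.009]
ft_force: [0.9, -0.1, 0.3]
grip_width: 0.0355
```

Run:
```python
from h import *
st(); plan([.485,.169,.15],-2); plan([.459,-.151,.15],-13.8)
```

```text
t 4.85 tcp [0.4853 0.1683 0.0376] ft [ 0.93 -0.12  0.26] grip 0.0355 q [ 0.12  0.69  1.82 -0.01  0.66  0.16] yaw_y -2.1
shift [  -0.3   -4.2 -112.3] rot [-2.   0.5 -0.1]
shift [-321.1  -18.5 -109. ] rot [-1.9  0.7 11.7]
```

>>> carry_out --pt "0 -2 -55 0 0 0 0" --pt "0 -4 -112 -2 0.5 0 0" --pt "-60 -7 -111 -2 0.5 3 0" --pt "-120 -10 -111 -2 0.5 6 0" --pt "-180 -13 -110 -2 0.6 9 0" --pt "-240 -16 -110 -2 0.6 11 0" --pt "-300 -18 -109 -2 0.7 11.7 0" --pt "-321 -18.5 -109 -1.9 0.7 11.7 0"

```text
time: 5.85
position: [0.4597, -0.1554, 0.1503]
tool_rot: [0.788, 0.615, 0.0, 0.001]
ft_force: [-0.5, -0.2, -0.2]
grip_width: 0.0432
```

>>> carry_out --pt "0 0 0 0 0 0 0"

```text
time: 5.98
position: [0.4602, -0.1577, 0.1504]
tool_rot: [0.789, 0.614, 0.0, 0.002]
ft_force: [-0.3, 0.5, 1.0]
grip_width: 0.0432
```

Run:
```python
from h import *
robot.camera("side")
snap("scene","s3.png"); snap("side","d3.png"); snap("wrist","w3.png"); st(); plan([.459,-.151,.038],-13.8)
```

```text
t 6.17 tcp [ 0.4596 -0.1543  0.1502] ft [-0.24 -0.59  0.43] grip 0.0435 q [-0.55  0.45  1.85 -0.    0.83 -0.31] yaw_y -14.0
shift [  3.3  -1.6 112.2] rot [ 0.1  0.1 -0.2]
```

View pics/d3.png

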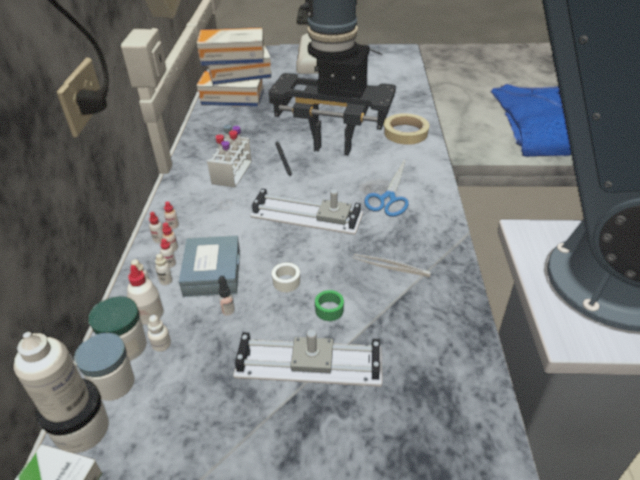

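View pics/w3.png

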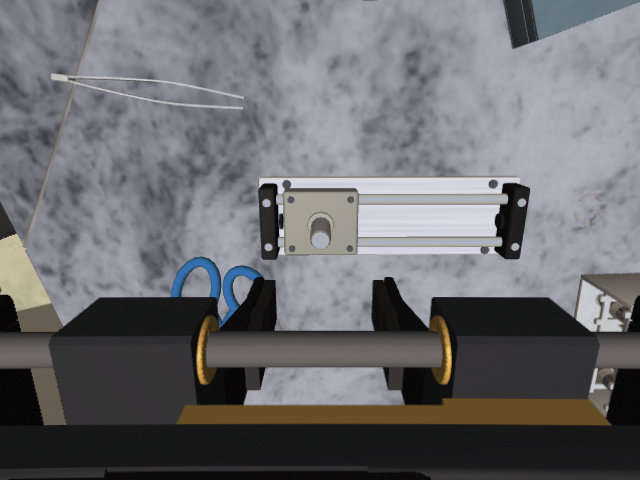

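Run:
```python
from h import *
c=load("w3.png");d=load("d3.png");s=load("scene0.png")
print(proj(c,[.459,-.151,.068]),proj(s,[.459,-.151,.068]),proj(d,[.459,-.151,.068]))
print(onz(c,319,243,.068))
w=cv2.imread("pics/w3.png")[170:280,250:410];cv2.imwrite("pics/w3c.png",cv2.resize(w,None,fx=4,fy=4))
```

```text
[320.24091872 235.8911644 ] [368.55883153 303.20256193] [333.15363377 191.46056001]
[ 0.45701885 -0.15553185  0.068     ]
```

View pics/w3c.png

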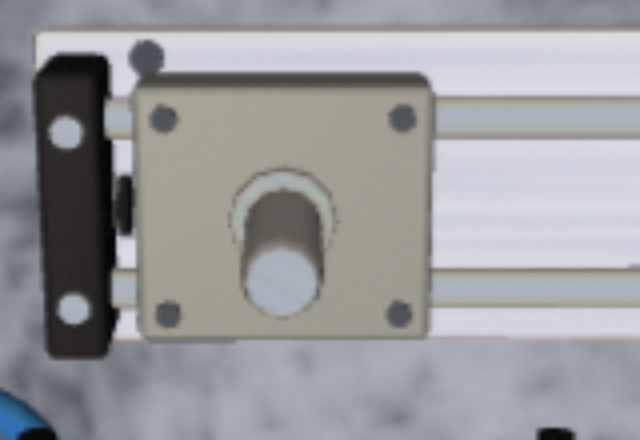

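>>> carry_out --pt "1 -2 45 0 0 0 0" --pt "1 -2 80 0 0 0 0" --pt "1 -2 100 0 0 0 0" --pt "1 -2 111 0 0 0 0" --pt "1 -2 111 0 0 0 -1" --pt "1 -2 111 0 0 0 -1" --pt "1 -2 111 0 0 0 -1" --pt "1 -2 111 0 0 0 -1"

```text
time: 7.18
position: [0.4583, -0.1533, 0.0399]
tool_rot: [0.788, 0.616, 0.0, 0.002]
ft_force: [0.1, 0.3, 2.7]
grip_width: 0.0133
```

Run:
```python
from h import *
st(); snap("scene","s4.png"); st();c=cv2.imread("pics/s4.png")[230:380,290:490]; cv2.imwrite("pics/s4c.png",cv2.resize(c,None,fx=3,fy=3))
```

```text
t 7.17 tcp [ 0.4583 -0.1533  0.0399] ft [0.11 0.27 2.7 ] grip 0.0133 q [-0.55  0.66  1.93 -0.    0.55 -0.31] yaw_y -14.0
t 7.22 tcp [ 0.4583 -0.1533  0.0399] ft [-0.45 -0.11  4.25] grip 0.0136 q [-0.55  0.66  1.93 -0.    0.55 -0.31] yaw_y -14.0
```

View pics/s4c.png

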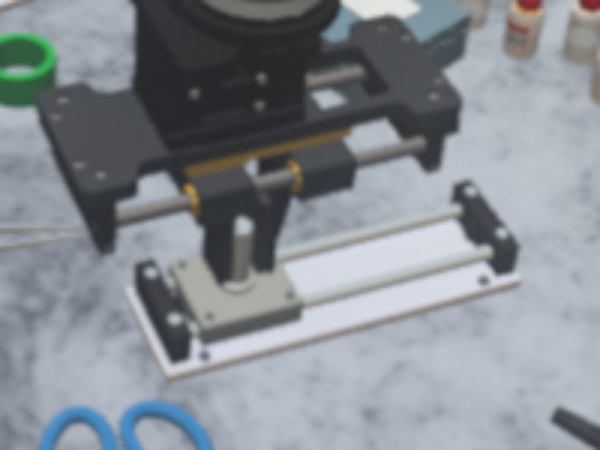

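Grasped well, with the post between the pads. Pushing now.

>>> carry_out --pt "0 10 0 0 0 0 -1" --pt "0 20 0 0 0 0 -1" --pt "0 30 0 0 0 0 -1" --pt "0 40 0 0 0 0 -1" --pt "0 50 0 0 0 0 -1" --pt "0 60 0 0 0 0 -1" --pt "0 60 0 0 0 0 -1"

```text
time: 8.1
position: [0.5184, -0.1682, 0.04]
tool_rot: [0.788, 0.616, 0.001, 0.003]
ft_force: [1.2, 0.3, -0.8]
grip_width: 0.0136
```

Run:
```python
from h import *
st()
```

```text
t 8.1 tcp [ 0.5184 -0.1682  0.04  ] ft [ 1.17  0.28 -0.81] grip 0.0136 q [-0.52  0.7   1.77 -0.    0.66 -0.27] yaw_y -14.0
```

Already 62 mm, so this rail is free and the left one binds. I'll continue to the end block.

>>> carry_out --pt "0 10 0 0 0 0 -1" --pt "0 20 0 0 0 0 -1" --pt "0 28 0 0 0 0 -1" --pt "0 33 0 0 0 0 -1" --pt "0 38 0 0 0 0 -1" --pt "0 43 0 0 0 0 -1" --pt "0 48 0 0 0 0 -1" --pt "0 52 0 0 0 0 -1"

```text
time: 9.1
position: [0.5616, -0.1787, 0.0397]
tool_rot: [0.787, 0.617, -0.004, -0.004]
ft_force: [-16.9, 0.8, 9.7]
grip_width: 0.0139
```

Run:
```python
from h import *
st(); snap("scene","s5.png"); c=cv2.imread("pics/s5.png")[230:380,290:490]; cv2.imwrite("pics/s5c.png",cv2.resize(c,None,fx=3,fy=3))
```

```text
t 9.1 tcp [ 0.5616 -0.1787  0.0397] ft [-16.92   0.83   9.65] grip 0.0139 q [-0.5   0.74  1.65 -0.01  0.77 -0.25] yaw_y -13.8
```

View pics/s5c.png

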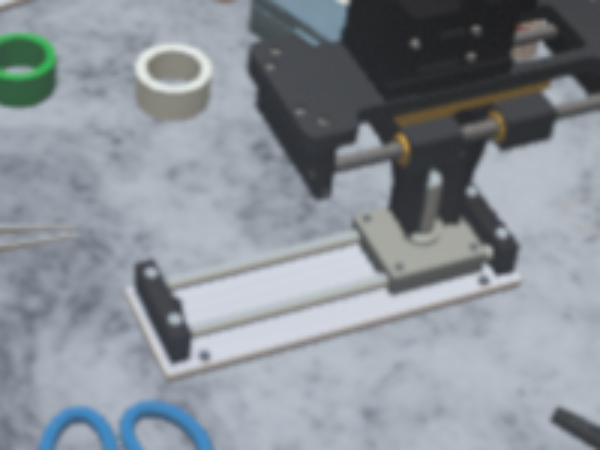

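>>> carry_out --pt "0 0 0 0 0 0 0" --pt "0 0 0 0 0 0 0" --pt "0 0 0 0 0 0 0"

```text
time: 9.52
position: [0.5629, -0.1792, 0.0401]
tool_rot: [0.787, 0.617, -0.003, -0.003]
ft_force: [0.7, 0.0, 0.4]
grip_width: 0.036
```

Run:
```python
from h import *
s=load("scene0.png");d=load("side0.png")
for n,a,b in(("dropper tip",(367,198),(222,278)),("dropper base",(364,227),(228,311)),):
    M=np.zeros((3,3));r=np.zeros(3)
    for c,uv in((s,a),(d,b)):
        e=ray(c,*uv);e/=np.linalg.norm(e);K=np.eye(3)-np.outer(e,e);M+=K;r+=K@np.array(c["position"])
    print(n,np.linalg.solve(M,r).round(3))
print("box near corner base",onz(s,374,240,0),onz(s,410,262,0),onz(d,182,293,0),onz(d,238,292,0))
st()
for y in(-14,0,45,60,90): plan([.5338,.0088,.16],y)
```

```text
dropper tip [0.621 0.073 0.072]
dropper base [0.621 0.076 0.002]
box near corner base [0.61447725 0.03441548 0.        ] [ 0.63052458 -0.05300227  0.        ] [0.7017474  0.03664035 0.        ] [0.61112736 0.0333494  0.        ]
t 9.53 tcp [ 0.5629 -0.1792  0.0401] ft [0.67 0.02 0.4 ] grip 0.036 q [-0.5   0.74  1.64 -0.01  0.77 -0.25] yaw_y -13.8
shift [ 175.4  -74.3 -119.4] rot [-0.5  0.1  0.2]
shift [ 175.4  -74.3 -119.4] rot [ -0.5   0.  -13.8]
shift [ 175.4  -74.3 -119.4] rot [ -0.5  -0.2 -58.8]
shift [ 175.4  -74.3 -119.4] rot [ -0.5  -0.3 -73.8]
shift [ 175.4  -74.3 -119.4] rot [-0.4  0.4 76.2]
```

>>> carry_out --pt "0 0 -60 0 0 0 0.2" --pt "0 0 -119 -0.5 0 0 0.5" --pt "50 -21 -119 -0.5 0 0 0.5" --pt "100 -42 -119 -0.5 0 0 0.5" --pt "150 -63 -119 -0.5 0 0 0.5" --pt "175 -74 -119 -0.5 0 0 0.5" --pt "175 -74 -119 -0.5 0 0 0.5" --pt "175 -74 -119 -0.5 0 0 0.5"

```text
time: 10.52
position: [0.535, 0.0077, 0.1598]
tool_rot: [0.787, 0.617, -0.0, 0.001]
ft_force: [1.0, -0.4, 0.2]
grip_width: 0.0653
```

Run:
```python
from h import *
robot.camera("side"); 
snap("wrist","w6.png");c=snap("side","d6.png"); st(); plan([.5338,.0088,.008],-14)
w=load("w6.png"); print(proj(w,[.5338,.0088,.024]))
```

```text
t 10.68 tcp [0.5347 0.0071 0.1596] ft [-0.54  1.    0.19] grip 0.0652 q [-0.19  0.49  1.72 -0.    0.93  0.05] yaw_y -13.9
shift [  1.7  -1.3 151.6] rot [0.  0.1 0.1]
[320.92347627 218.56900333]
```

View pics/w6.png

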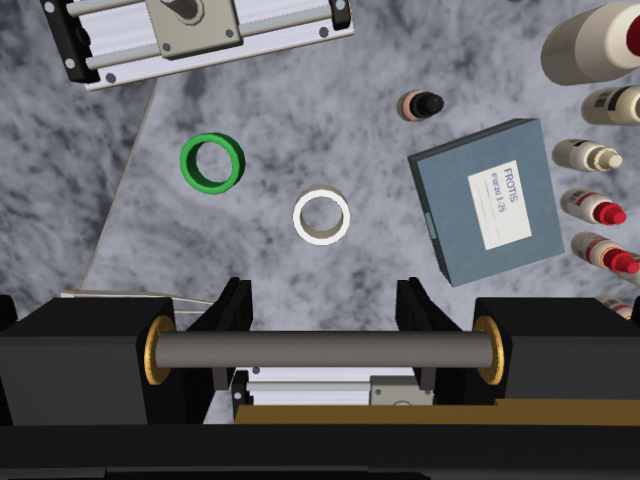

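View pics/d6.png

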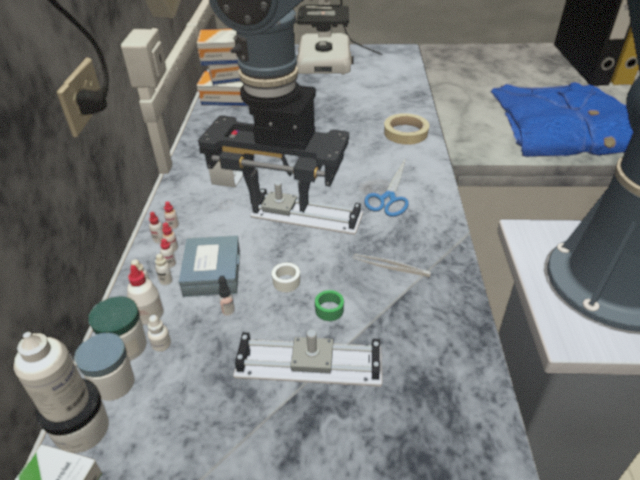

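>>> carry_out --pt "2 -1 55 0 0 0 0.5" --pt "2 -1 105 0 0 0 0.5" --pt "2 -1 135 0 0 0 0.5" --pt "2 -1 150 0 0 0 0.5" --pt "2 -1 151 0 0 0 0.5" --pt "2 -1 151 0 0 0 -1" --pt "2 -1 151 0 0 0 -1" --pt "2 -1 151 0 0 0 -1" --force 15

```text
time: 11.68
position: [0.5347, 0.009, 0.0096]
tool_rot: [0.788, 0.616, 0.0, 0.001]
ft_force: [-0.3, 0.2, 3.9]
grip_width: 0.0454
```

>>> carry_out --pt "0 0 0 0 0 0 -1" --pt "0 0 0 0 0 0 -1"

```text
time: 11.92
position: [0.5349, 0.009, 0.0099]
tool_rot: [0.788, 0.616, 0.0, 0.001]
ft_force: [-0.2, -0.5, -0.7]
grip_width: 0.0454
```

Run:
```python
from h import *
st();d=load("d6.png")
c=cv2.imread("pics/d6.png")[320:390,225:390]; cv2.imwrite("pics/d6c.png",cv2.resize(c,None,fx=4,fy=4))
for x in(.482,.484,.486): print(proj(d,[x,.17,.068]))
```

```text
t 11.93 tcp [0.5349 0.009  0.0099] ft [-0.15 -0.5  -0.72] grip 0.0454 q [-0.19  0.75  1.8  -0.    0.58  0.05] yaw_y -13.9
[313.01097555 332.24403968]
[311.51677453 332.22624655]
[310.02283487 332.20849087]
```

View pics/d6c.png

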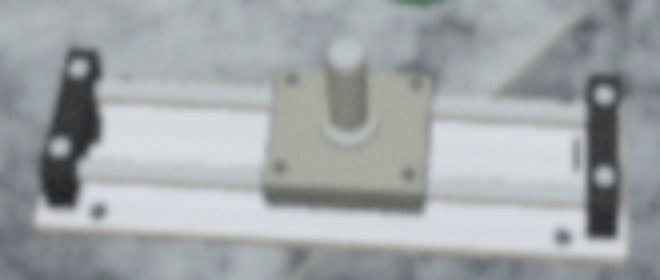

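>>> carry_out --pt "0 0 -30 0 0 0 -1" --pt "0 0 -75 0 0 0 -1" --pt "0 0 -120 0 0 0 -1"

```text
time: 12.3
position: [0.5341, 0.0094, 0.1307]
tool_rot: [0.788, 0.616, -0.0, 0.001]
ft_force: [1.7, -0.4, -0.7]
grip_width: 0.0453
```

Run:
```python
from h import *
robot.camera("side"); st(); plan([.484,.170,.13],-14)
```

```text
t 12.35 tcp [0.5378 0.009  0.1363] ft [-0.44 -0.49  2.87] grip 0.0455 q [-0.19  0.53  1.74 -0.    0.86  0.05] yaw_y -13.9
shift [143.4 -90.9   5.1] rot [0.7 0.  0.1]
```

>>> carry_out --pt "40 -25 3 0 0 0 -1" --pt "80 -51 5 0 0 0 -1" --pt "120 -76 5 0 0 0 -1" --pt "143 -91 5 0 0 0 -1" --pt "143 -91 5 0 0 0 -1" --pt "143 -91 5 0 0 0 -1" --pt "143 -91 5 0 0 0 -1"

```text
time: 13.22
position: [0.4844, 0.1687, 0.13]
tool_rot: [0.788, 0.616, 0.003, 0.005]
ft_force: [0.7, 0.3, -0.6]
grip_width: 0.0452
```

Run:
```python
from h import *
robot.camera("side"); snap("scene","s7.png"); snap("side","d7.png");st(); plan([.484,.170,.04],-14)
a=cv2.imread("pics/s7.png")[110:260,180:380];b=cv2.imread("pics/d7.png")[230:400,220:420]
cv2.imwrite("pics/s7c.png",cv2.resize(a,None,fx=3,fy=3));cv2.imwrite("pics/d7c.png",cv2.resize(b,None,fx=3,fy=3))
```

```text
t 13.38 tcp [0.4842 0.1688 0.13  ] ft [-0.23  0.74 -0.46] grip 0.045 q [ 0.12  0.51  1.81 -0.01  0.81  0.37] yaw_y -14.0
shift [ 1.2 -1.6 90. ] rot [0.7 0.  0. ]
```

View pics/s7c.png

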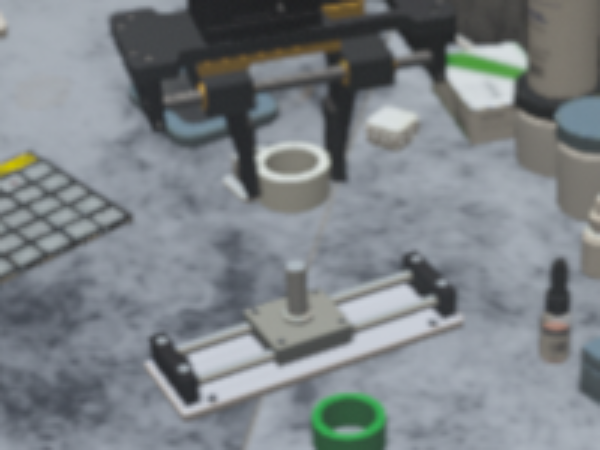

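View pics/d7c.png

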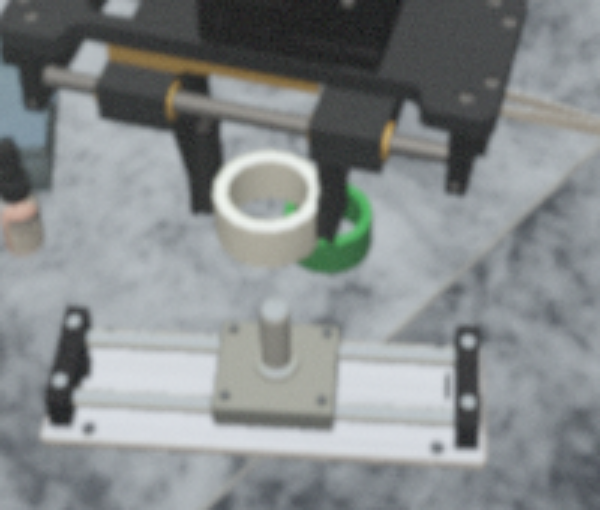

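Run:
```python
from h import *
s=load("s7.png");d=load("d7.png")
f=lambda u,v,a,b:(u/3+a-.33,v/3+b-.33)
for n,a,b,z in(("collar",(293,162),(266,192),.144),("post",(296,265),(275,308),.068)):
    A=f(*a,180,110);B=f(*b,220,230);print(n,onz(s,*A,z).round(4),onz(d,*B,z).round(4))
```

```text
collar [0.4848 0.1662 0.144 ] [0.4857 0.1712 0.144 ]
post [0.4844 0.1685 0.068 ] [0.4842 0.1702 0.068 ]
```

>>> carry_out --pt "0 0 30 0.6 0 0 -1" --pt "0 0 55 0.6 0 0 -1" --pt "0 0 75 0.6 0 0 -1" --pt "0 0 86 0.6 0 0 -1" --pt "0 0 90 0.6 0 0 -1" --pt "0 0 91.5 0.6 0 0 -1" --pt "0 0 91.5 0.6 0 0 -1"

```text
time: 14.25
position: [0.4857, 0.1685, 0.039]
tool_rot: [0.788, 0.616, 0.001, 0.001]
ft_force: [-0.7, -0.9, -0.8]
grip_width: 0.0452
```

Run:
```python
from h import *
st(); snap("side","d8.png")
b=cv2.imread("pics/d8.png")[230:400,220:420];cv2.imwrite("pics/d8c.png",cv2.resize(b,None,fx=3,fy=3))
```

```text
t 14.25 tcp [0.4857 0.1685 0.039 ] ft [-0.67 -0.87 -0.78] grip 0.0452 q [ 0.12  0.68  1.85 -0.    0.61  0.36] yaw_y -14.0
```

View pics/d8c.png

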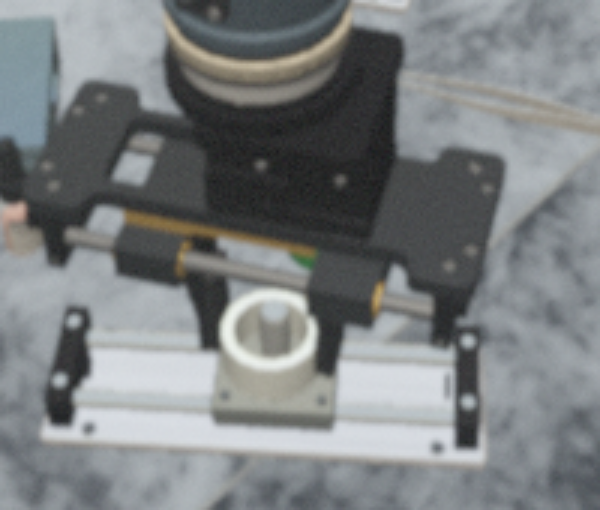

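The collar is round the post, about 1 mm above the carriage. I'll lower it a touch and release.

>>> carry_out --pt "0 0 1 0 0 0 -1" --pt "0 0 1 0 0 0 -1" --pt "0 0 1 0 0 0 0.3" --pt "0 0 1 0 0 0 0.3" --pt "0 0 1 0 0 0 0.3" --pt "0 0 1 0 0 0 0.3" --pt "0 0 1 0 0 0 0.3"

```text
time: 15.18
position: [0.4857, 0.1685, 0.0381]
tool_rot: [0.788, 0.616, 0.001, 0.001]
ft_force: [-0.9, 0.5, 0.9]
grip_width: 0.0566
```

>>> carry_out --pt "0 0 -20 0 0 0 0.3" --pt "0 0 -60 0 0 0 0.3" --pt "0 0 -110 0 0 0 0.3" --pt "0 0 -150 0 0 0 0.3" --pt "-60 0 -150 0 0 0 0.3" --pt "-120 0 -150 0 0 0 0.3" --pt "-160 0 -150 0 0 0 0.3" --pt "-160 0 -150 0 0 0 0.3"

```text
time: 16.18
position: [0.446, 0.0114, 0.1882]
tool_rot: [0.789, 0.614, 0.001, 0.001]
ft_force: [0.2, -0.2, -0.3]
grip_width: 0.0571
```

Run:
```python
from h import *
st(); snap("scene","s9.png"); snap("side","d9.png")
a=cv2.imread("pics/s9.png")[180:360,210:480];b=cv2.imread("pics/d9.png")[180:400,220:400]
cv2.imwrite("pics/s9c.png",cv2.resize(a,None,fx=2.8,fy=2.8));cv2.imwrite("pics/d9c.png",cv2.resize(b,None,fx=2.7,fy=2.7))
```

```text
t 16.18 tcp [0.446  0.0114 0.1882] ft [ 0.18 -0.25 -0.35] grip 0.0571 q [-0.23  0.34  1.91 -0.    0.89  0.02] yaw_y -14.2
```

View pics/s9c.png

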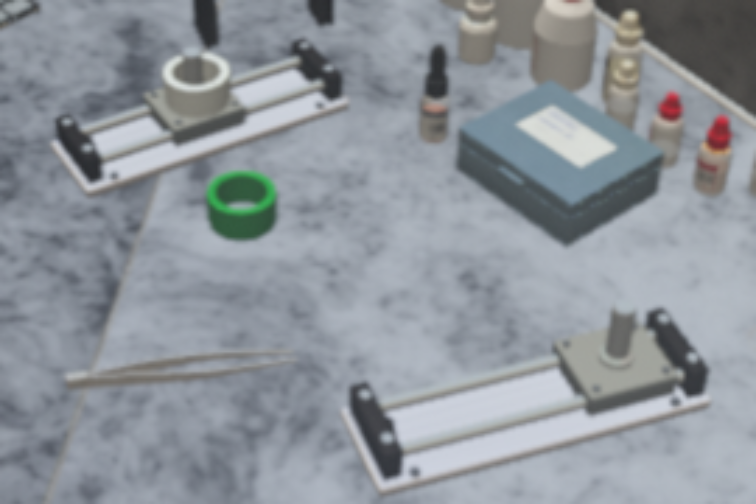

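View pics/d9c.png

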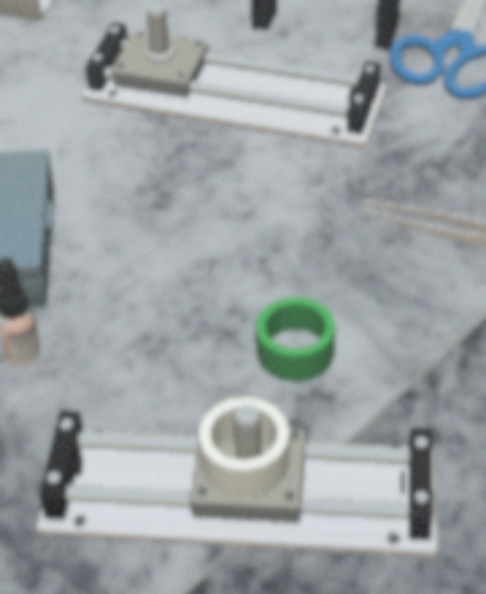

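Run:
```python
from h import *
s=load("s9.png");d=load("d9.png")
S=lambda u,v:(u/2.8+210-.33,v/2.8+180-.33); D=lambda u,v:(u/2.7+220-.33,v/2.7+180-.33)
for n,a,b,z in(("R post",(622,312),(157,12),.068),("collar top",(196,73),(246,433),.052)):
    print(n,onz(s,*S(*a),z).round(4),onz(d,*D(*b),z).round(4))
p=onz(d,*D(246,412),.068);print("L post",p.round(4))
```

```text
R post [ 0.5568 -0.1829  0.068 ] [ 0.5604 -0.1733  0.068 ]
collar top [0.4846 0.1652 0.052 ] [0.4854 0.1704 0.052 ]
L post [0.485  0.1701 0.068 ]
```

Run:
```python
from h import *
st(); plan([.54,-.20,.2],-13.8)
```

```text
t 16.27 tcp [0.4467 0.0134 0.1882] ft [0.18 0.26 0.12] grip 0.0565 q [-0.22  0.34  1.9   0.    0.89  0.02] yaw_y -14.1
shift [-184.3  142.4  -11.4] rot [ 0.2 -0.  -0.3]
```

>>> carry_out --pt "-45 35 -11 0 0 0 0.3" --pt "-90 70 -11 0 0 0 0.3" --pt "-135 105 -11 0 0 0 0.3" --pt "-184 142 -11 0 0 0 0.3" --pt "-184 142 -11 0 0 0 0.3" --pt "-184 142 -11 0 0 0 0.3"

```text
time: 17.02
position: [0.5394, -0.1979, 0.1989]
tool_rot: [0.788, 0.616, 0.001, -0.0]
ft_force: [-0.3, -0.4, 0.1]
grip_width: 0.0566
```

Run:
```python
from h import *
st(); snap("wrist","w10.png");snap("side","d10.png")
b=cv2.imread("pics/d10.png")[300:400,225:400];cv2.imwrite("pics/d10c.png",cv2.resize(b,None,fx=4,fy=4))
```

```text
t 17.02 tcp [ 0.5394 -0.1979  0.1989] ft [-0.31 -0.45  0.13] grip 0.0566 q [-0.55  0.49  1.59  0.    1.07 -0.3 ] yaw_y -14.0
```

View pics/w10.png

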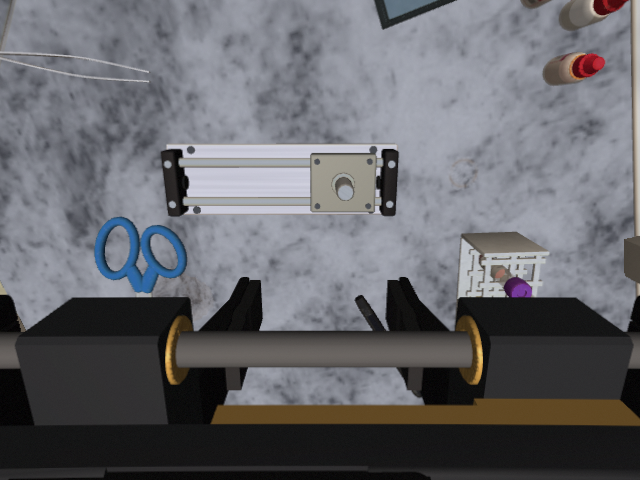

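View pics/d10c.png

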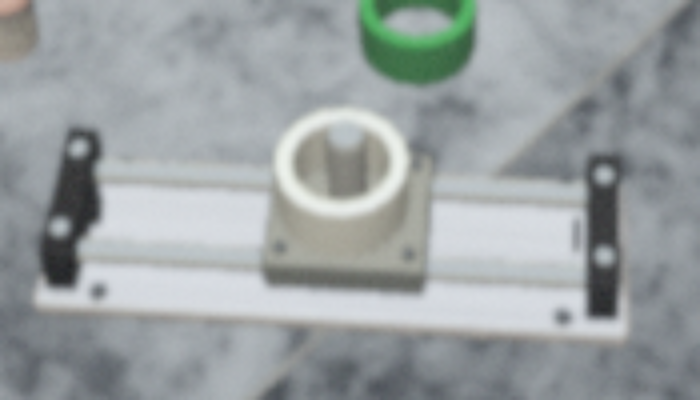

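```bash
python3 -c "
from h import *
st(); print(robot.hand_in())"
```

```text
t 17.12 tcp [ 0.5391 -0.1972  0.1992] ft [-0.09  0.87  0.44] grip 0.0567 q [-0.55  0.49  1.59  0.    1.07 -0.3 ] yaw_y -13.9
the job is handed in; nothing more can be done
None
```

I pushed both carriages as far as they would go, put the white collar over the post of the one that stopped short, and handed the job in at about 17 s of the 64 s.

- **Left rail (y ≈ +0.17):** this is the one that binds. It stopped solid mid-rail with the post at x ≈ 0.484. It took about 15 N without moving, and a second push did not move it further.
- **Right rail (y ≈ −0.15):** this one is free. It travelled about 106 mm until the arm met about 17 N, and the wrist picture shows it against the far block's bumper.
- **Collar:** the last pictures show it flat on the left carriage with the post inside the hole. The gripper is well clear, and the green ring was not touched.
- **Disagreements in the checks:**
  - The cameras put the right carriage's travel at 103–105 mm, against about 107 mm from the tool position. I trusted the force and the close-up.
  - The scene and side cameras differ by about 5 mm in y on the collar and 10 mm on the right post, although the pictures show both where they should be.
  - My first grip on the left post was 7 mm off-centre, and I corrected it before pushing.

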